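# Hang a culture dish on the gravity rail and dock it

## Task

Lift the orange-topped dish hanger off the bench, hook it over the upper half of the sloping rail and lower it gently until you feel the rail carry it, then let go and see that it rolls down by itself to the blue docking block. Then press the hanger gently downhill along the rail, keeping it upright on the rail, until the docking block has gone fully home, and leave it there. Never press hard on the rail or the block (keep well below 25 N), keep the dish upright and leave everything else on the bench alone.

Things in the scene. Friction and masses are not known exactly. Their poses are not given: they have to be found in the camera images.
- hanger: Loose dish hanger, about 250 g (varies), upright on its foot. Origin: underside of the foot, below the middle of the grip tab; z up. Foot plate x -27 to +39, y +-32, 6 mm thick, with a closed glass dish on it (top at z 23). Steel back plate x -19 to -14 from the foot up to the top. Seen along y it is a C open towards its own +x. Centre of mass within 4 mm of the tab's plane, about z 70 (all mm).
- hanger_tab (a point): Middle of the hanger's grip, 147.5 mm above its origin: an upright orange tab 8 mm thick in x, 60 mm long in y, z 124 to 171 mm from the foot; below it an orange top plate, x +-19, y +-30, z 118 to 126 mm. The tab's uphill end can be pushed with closed fingertips.
- hanger_seat (a point): On the hanger, z = 105 mm above its origin: lies on the middle of the rail's top face when hung. Two free-turning nylon rollers (12 mm diameter, axles along x, at y +-22) have their undersides here. Gap for the rail 28 mm wide, from the back plate (x -14) to a steel lip (x +14 to +18) that hangs down to z = 96 mm. The rail enters from +x, through the opening below the lip (z 23 to 96).
- stand: Fixed rail stand, base plate 130 (x) by 460 (y) by 12 mm. Origin on the bench below the rail's middle; z up. The rail runs along y, falling towards -y. Slotted posts at y = +197 mm (235 high) and -197 mm (172 high), x +-23; white reader housing 110 x 40, 205 mm high, at y -229. Between the posts the rail is free on both sides; hang from the stand's -x side, hanger x along stand x.
- rail_nominal (a point): Fixed mark on the stand, 175 mm above its origin: nominal middle of the rail's top face. The rail itself (aluminium, 20 mm wide in x, 16 thick, 400 long) slopes 0.17 rad, higher towards +y. It is clamped up to 10 mm higher or lower than this mark and up to 10 mm along its length: not measured, feel for it. Smooth, no clip: a hung hanger rolls down by itself. Clamps slip only at about 150 N.
- dock (a joint): Travel in m of the blue block riding on the rail's lower part: 0 uppermost, 0.025 fully home (hard stop); starts at 0 to 0.006. Held by about 4 N of friction, no spring: stays where pushed; the arriving hanger moves it only a little. At 0 its uphill face is nominally 115 mm downhill of the rail's middle. 36 wide, 30 long, 56 mm high above the rail; the end of the hanger's orange top meets it.
- vial0: Small capped glass vial, 24 mm diameter, 55 mm high; a bystander; origin at the centre of its underside.
- vial1: Small capped glass vial, 24 mm diameter, 55 mm high; a bystander; origin at the centre of its underside.
- vial2: Small capped glass vial, 24 mm diameter, 55 mm high; a bystander; origin at the centre of its underside.
- dish: Closed petri dish, 64 mm diameter, 20 mm high; a bystander; origin at the centre of its underside.
- beaker: Glass beaker, 72 mm diameter, 95 mm high; a bystander; origin at the centre of its underside.
- marker: Blue marker pen, 130 mm long, 12 mm thick; a bystander; origin at the centre of its underside.
Not all that is in view belongs to the job. Leave any pink, purple or turquoise look-alike of the hanger alone.

How it is judged:
On the way, in this order (a step that is already met when the one before it is completed fails the run):
1. the hanger, still held, has been lowered on to the upper half of the rail, which carries part of its weight (x of hanger_seat in the frame of stand between -0.008 and 0.008 m and contact force between hanger and stand above 0.4 N and y of hanger_seat in the frame of stand above 0.03 m and z of hanger_seat in the frame of stand between 0.165 and 0.225 m and contact force between hanger and stand above 1 N and contact force between the fingers and hanger above 1 N), for 0.1 s.
2. the hanger has been let go there, hanging on the rail (x of hanger_seat in the frame of stand between -0.008 and 0.008 m and y of hanger_seat in the frame of stand above 0 m and contact force between the fingers and hanger below 0.05 N and z of hanger_seat in the frame of stand above 0.16 m), for 0.05 s.
3. the hanger has rolled down by itself to the docking block and rests there untouched (x of hanger_seat in the frame of stand between -0.008 and 0.008 m and contact force between hanger and stand above 0.4 N and y of hanger_seat in the frame of stand below -0.06 m and contact force between the fingers and hanger below 0.05 N and linear speed of hanger below 0.03 m/s), for 0.3 s.
At the end, for the whole second after the job is handed in: The hanger hangs on the rail against the docking block: seat point within 8 mm of the stand's x = 0, beyond 94 mm on the downhill side, hanger upright within 0.3 rad, carried by the rail, at rest and untouched; the docking block is home to within 2 mm (dock above 0.023) (x of hanger_seat in the frame of stand between -0.008 and 0.008 m and contact force between hanger and stand above 0.4 N and value of joint dock above 0.023 m and y of hanger_seat in the frame of stand below -0.094 m and z of hanger_seat in the frame of stand between 0.14 and 0.173 m and angle between hanger's own z axis and vertical below 0.3 rad and linear speed of hanger below 0.02 m/s and contact force between the fingers and hanger below 0.05 N).
It fails at once if the hanger is pressed against the rail or docking block with more than 25 N while the gripper touches it (contact force between the fingers and hanger above 0.3 N and contact force between hanger and stand above 25 N).
It fails at once if the arm or fingers press on the stand, rail or docking block with more than 15 N (contact force between any of the fingers, the arm and stand above 15 N).
It fails at once if the dish is tipped by more than 35 degrees (angle between hanger's own z axis and vertical above 0.61 rad).
It fails at once if a bystander (vials, dish, beaker, marker) is moved by more than 25 mm (distance of any of vial0, vial1, vial2, dish, beaker, marker from where it was at the start of the episode above 0.025 m).
It also fails if it takes over 61 s, if anything falls off the work surface, if the arm or the gripper's body presses on something with over 40 N, if the wrist force passes 120 N, or if a joint passes its speed limit or range.

## Robot

A 7-joint arm with a two-finger parallel gripper is mounted at the origin on the work surface. World frame = base frame: x ahead of the robot, y to its left, z up, the work surface at z = 0. Lengths are in m, angles in rad, forces in N, time in s.
With the tool pointing down it reaches from about 0.4 to 0.85 m from the base axis. Payload 4.5 kg.
Tool frame: the origin (TCP) lies where the fingers leave the gripper's body, on its centre line; the fingertips stand 64 mm ahead of it and the grasp point (between the pads) lies 45 mm ahead of it; z points along the fingers, y is the line along which they close (so a half turn about z gives the same grasp; the last joint's range is limited). The gripper opens to 88 mm and grips with 3 to 60 N. Pads are 18 mm wide; open, the fingers measure 123 mm over their backs; the gripper's body (75 mm by 187 mm) begins 45 mm behind the grasp point.
Start: joints at [-1.315, 0.689, -0.195, 1.565, 0.157, 0.902, -0.215], TCP at [0.137, 0.61, 0.303] pointing down, gripper open.
Joint ranges: [-3.01, 3.01], [-0.46, 2.08], [-1.47, 1.51], [0.13, 2.56], [-1, 4.14], [0.04, 2.09], [-2.66, 2.66]. Speed limits (rad/s): [2.57, 2.57, 3.14, 3.14, 3.14, 3.14, 3.14].

## Interface

Orientations are given as a unit quaternion [x, y, z, w].
In Python, from plant import r gives the robot as it stands.
- The arm moves only by the tool play_rows, never from a script. Its arguments are lists of equal length, an entry for each row: "translation": the shift along the tool's x, y, z in m, a list of three; "delta_rot": the turn, a rotation vector about the tool's x, y, z in degrees, a list of three; "grip": the opening, from -1 (shut) to 1 (fully open). In form: {"translation": [[x, y, z], ...], "delta_rot": [[rx, ry, rz], ...], "grip": [grip, ...]}. A call has 1 to 20 rows; each row shifts and turns the commanded pose from where the row before left it, along the tool's axes as they then stand; what a row does not reach is not made up. A row lasts 1/8 s, in which the tool goes at most 62.5 mm and 10.7 degrees, less where a joint would pass 70% of its speed; a pose out of reach is approached as far as the arm can. A call with a gripper value outside its range is refused whole. The fingers move at their own pace and stop on an object; "squeeze" is the grip in N (left out, the last holds). Time passes only in rows, so rows that do not move let the fingers close. It gives the time, the measured TCP pose, the force, the opening and the grip force at its end, in the units of the state.
- r.get_state(): the state, without advancing time (a new reading comes with each control period).
- r.snapshot(name): name is "scene" or "top"; returns the picture (420x560x3 uint8, blue, green, red); there is no depth.
- r.get_calibration(name): a dict with "intrinsics" (3x3 intrinsics, pixels), "k1" (the pictures are not rectified: a ray, as slopes to the right and down, at radius r is drawn at 1 + k1 r^2 times it, then the intrinsics apply), "eye" and "rotation" of the camera in the world. Camera axes: x right, y up, looking along -z (the intrinsics and any distortion apply to the point x, -y, -z); pixel columns grow to the right and rows downward; lengths in m; the calibration is good to about 2 mm. A picture is of the moment at which its call begins. get_calibration takes no time and is no camera call.
- r.finish_job(): hands the job in; it is judged then, once.
Trained networks look in the newest picture that a camera, given by its name, has taken for a name from the list of things; names that differ only in an ending like _2 or _b are one class to them, and where a whole thing is asked for, a point or a joint stands for the part that bears it (a point fixed in the world has none). Each returns a list of dicts, best first, with "confidence" (0 to 1); they miss things now and then, are a little off and sometimes report something else, mostly with a low value. They report only what shows in the picture. A call takes as long as a camera call. They do not tell look-alikes from the thing itself.
- r.look_for(camera, target): "point" ([x, y, z] in m, in world coordinates, good to about 4 mm: the middle of the surface that is visible of it).
- r.silhouettes(camera, target): "pixels" (420x560 bool, what is visible of it).
The state is a dict: "clock": time; "q": joint angles; "qd": joint speeds; "joint_torque": joint torques, N m; "tool_pos": TCP position; "eef_rot": TCP orientation; "contact_force": force on the tool from outside, world axes, zero at the start; "moment": the same for the moment, N m; "opening": opening from 0.0 (shut) to 1.0 (fully open); "finger_force": force on a finger pad.
Only numpy, scipy, OpenCV 4.12 (cv2) and the standard library are available. Lean on these libraries where they do the work, as an engineer would, in place of code of your own. Each camera call takes 0.05 s, during which the arm holds its last target. There are 200 camera calls.

## Working session

There is one attempt and no reset: what is moved stays moved. The work goes in short steps, Python scripts to look and compute and a tool call to move; the robot and the scene stay as the last step left them, time stands still between calls to the robot, and variables do not carry over. Pictures are saved under pics/ and viewed, at most 11 in all, crops included, and the job is handed in when it is done.

Besides the shell and the picture viewer there is one more tool, called after "Request:" in YAML: its name, and indented under it one key for each argument. play_rows: Moves the arm, as the interface text tells. Its arguments: {"type":"object","properties":{"translation":{"type":"array","items":{"type":"array","items":{"type":"number"}}},"delta_rot":{"type":"array","items":{"type":"array","items":{"type":"number"}}},"grip":{"type":"array","items":{"type":"number"}},"squeeze":{"type":"number"}},"required":["translation","delta_rot","grip"]}

```bash
ls; mkdir -p pics; cat > h.py <<'E'
import numpy as np, cv2
from scipy.spatial.transform import Rotation as R
from plant import r
def snap(cam,fn):
    im=np.asarray(r.snapshot(cam)); cv2.imwrite('pics/'+fn,im); return im
def proj(cam,P):
    c=r.get_calibration(cam); p=(np.atleast_2d(P)-c['eye'])@np.asarray(c['rotation'])
    s=np.c_[p[:,0]/-p[:,2], -p[:,1]/-p[:,2]]; s=s*(1+c['k1']*(s**2).sum(1,keepdims=True))
    K=np.asarray(c['intrinsics']); return (np.c_[s,np.ones(len(s))]@K.T)[:,:2]
def ray(cam,uv):
    c=r.get_calibration(cam); K=np.asarray(c['intrinsics'])
    d=(np.linalg.inv(K)@[uv[0],uv[1],1])[:2]; s=d.copy()
    for _ in range(20): s=d/(1+c['k1']*(s@s))
    v=np.asarray(c['rotation'])@[s[0],-s[1],-1]; return np.asarray(c['eye']),v/np.linalg.norm(v)
def atz(cam,uv,z):
    e,v=ray(cam,uv); return e+v*(z-e[2])/v[2]
def tri(a,uva,b,uvb):
    e,v=ray(a,uva); f,w=ray(b,uvb)
    t=np.linalg.lstsq(np.c_[v,-w],f-e,rcond=None)[0]
    return (e+v*t[0]+f+w*t[1])/2, np.linalg.norm(e+v*t[0]-f-w*t[1])
E
python3 - <<'E'
from h import *
a=snap('scene','s0.png');b=snap('top','t0.png')
for c in('scene','top'):
    k=r.get_calibration(c);print(c,np.round(k['eye'],3),np.round(k['rotation'],2).tolist(),k['intrinsics'],k['k1'])
    for t in('hanger','hanger_tab','stand','dock','vial0','dish','beaker','marker'):
        print(t,[(np.round(x['point'],3).tolist(),round(x['confidence'],2),proj(c,x['point']).round()[0].tolist()) for x in r.look_for(c,t)])
s=r.get_state();print({k:np.round(v,3).tolist() for k,v in s.items()})
E
```

```text
pics
scene [1.052 0.187 0.787] [0.22, 0.28, 0.75, 0.55] [[404.22135771   0.         277.39333387]
 [  0.         404.22135771 210.28516324]
 [  0.           0.           1.        ]] 0.028372918520817917Traceback (most recent call last):
  File "<stdin>", line 6, in <module>
  File "h.py", line 7, in proj
    c=r.get_calibration(cam); p=(np.atleast_2d(P)-c['eye'])@np.asarray(c['rotation'])
                                ~~~~~~~~~~~~~~~~~~~~~~~~~~~^~~~~~~~~~~~~~~~~~~~~~~~~~
ValueError: matmul: Input operand 1 has a mismatch in its core dimension 0, with gufunc signature (n?,k),(k,m?)->(n?,m?) (size 4 is different from 3)
```

```bash
python3 -c "
import cv2
for f in('s0','t0'): pass
"; ls pics
```

```text
s0.png
t0.png
```

Rotation is a quaternion.

```bash
sed -i "s/np.asarray(c\['rotation'\])/R.from_quat(c['rotation']).as_matrix()/" h.py
python3 - <<'E'
from h import *
for c in('scene','top'):
    k=r.get_calibration(c);print(c,np.round(k['eye'],3),np.round(k['rotation'],2).tolist())
    for t in('hanger','hanger_tab','stand','dock','vial0','dish','beaker','marker'):
        print(t,[(np.round(x['point'],3).tolist(),round(x['confidence'],2),proj(c,x['point']).round()[0].tolist()) for x in r.look_for(c,t)])
s=r.get_state();print({k:np.round(v,3).tolist() for k,v in s.items()})
E
```

```text
scene [1.052 0.187 0.787] [0.22, 0.28, 0.75, 0.55]
hanger [([0.354, -0.012, 0.099], 0.86, [279.0, 179.0]), ([0.58, -0.287, 0.124], 0.63, [128.0, 211.0]), ([0.332, -0.155, 0.086], 0.59, [229.0, 165.0]), ([0.448, -0.158, 0.077], 0.58, [210.0, 198.0])]
hanger_tab [([0.445, -0.155, 0.074], 0.95, [212.0, 198.0]), ([0.336, -0.148, 0.085], 0.81, [231.0, 167.0]), ([0.358, -0.009, 0.096], 0.81, [280.0, 181.0]), ([0.582, -0.292, 0.13], 0.64, [125.0, 209.0])]
stand [([0.638, 0.011, 0.014], 0.72, [250.0, 296.0])]
dock [([0.658, -0.08, 0.183], 0.86, [197.0, 245.0])]
vial0 [([0.441, 0.206, 0.041], 0.54, [357.0, 242.0])]
dish [([0.507, 0.343, 0.028], 0.86, [414.0, 284.0])]
beaker [([0.61, 0.334, 0.063], 0.77, [409.0, 317.0])]
marker [([0.639, 0.012, 0.014], 0.49, [250.0, 297.0])]
top [0.304 0.025 1.055] [-0.05, 0.08, 0.71, -0.7]
hanger [([0.323, -0.147, 0.123], 0.79, [353.0, 279.0]), ([0.563, -0.286, 0.099], 0.7, [412.0, 163.0]), ([0.341, -0.02, 0.126], 0.6, [288.0, 271.0]), ([0.431, -0.16, 0.126], 0.59, [358.0, 224.0])]
hanger_tab [([0.561, -0.286, 0.102], 0.95, [412.0, 163.0]), ([0.324, -0.149, 0
[... 319 characters left out ...]
0, 234.0]), ([0.619, 0.019, 0.011], 0.28, [266.0, 151.0])]
dish [([0.428, 0.272, 0.054], 0.69, [147.0, 233.0]), ([0.509, 0.338, 0.019], 0.58, [121.0, 199.0])]
beaker [([0.625, 0.337, 0.059], 0.93, [118.0, 142.0]), ([0.451, -0.32, 0.009], 0.16, [418.0, 222.0])]
marker [([0.45, -0.322, 0.01], 0.58, [419.0, 222.0])]
{'clock': 0.95, 'q': [-1.315, 0.689, -0.195, 1.565, 0.157, 0.903, -0.215], 'qd': [0.001, -0.001, 0.0, -0.0, 0.001, -0.001, 0.001], 'joint_torque': [-0.0, -52.749, -1.267, -15.375, -0.052, -0.001, 0.0], 'tool_pos': [0.137, 0.61, 0.303], 'eef_rot': [0.111, 0.994, 0.0, -0.0], 'contact_force': [-0.276, 0.325, 0.193], 'moment': [-0.05, -0.018, 0.029], 'finger_force': 0.0, 'opening': 1.0}
```

View pics/s0.png

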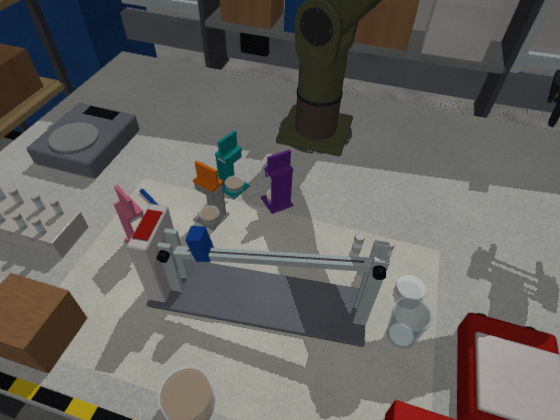

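View pics/t0.png

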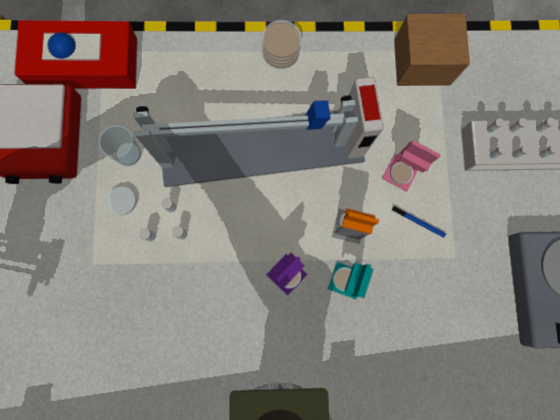

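```bash
python3 - <<'E'
from h import *
a=cv2.imread('pics/s0.png');b=cv2.imread('pics/t0.png')
c1=cv2.resize(a[150:235,170:270],None,fx=4,fy=4,interpolation=cv2.INTER_CUBIC)
c2=cv2.resize(b[190:275,310:410],None,fx=4,fy=4,interpolation=cv2.INTER_CUBIC)
cv2.imwrite('pics/c1.png',np.hstack([c1,c2]))
for n,im in(('scene',a),('top',b)):
    h=cv2.cvtColor(im,cv2.COLOR_BGR2HSV); m=cv2.inRange(h,(7,150,90),(17,255,255))
    k,l,st,ce=cv2.connectedComponentsWithStats(m)
    for i in range(1,k):
        if st[i,4]>60: print(n,st[i],ce[i])
# base plate
for c in('scene','top'):
    for x in r.silhouettes(c,'stand')[:1]:
        m=np.asarray(x['pixels']);print(c,m.sum(),x['confidence']);np.save('pics/st_%s.npy'%c,m)
E
```

```text
scene [193 161  30  31 536] [206.45708955 176.83022388]
top [342 209  37  25 580] [358.97586207 220.95344828]
scene 191 0.69
top 14479 0.56
```

View pics/c1.png

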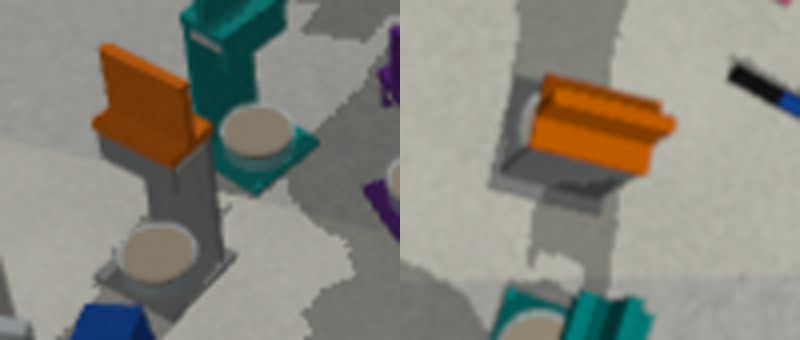

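```bash
cat >> h.py <<'E'
def box(x0,x1,y0,y1,z0,z1): return np.array([[x,y,z] for x in(x0,x1) for y in(y0,y1) for z in(z0,z1)],float)/1000
def place(P,p): return P@R.from_euler('z',p[2]).as_matrix().T+[p[0],p[1],p[3] if len(p)>3 else 0]
S=4
def render(cam,boxes,p):
    m=np.zeros((420*S,560*S),np.uint8)
    for b in boxes:
        q=((proj(cam,place(b,p))+.5)*S).astype(np.int32); cv2.fillConvexPoly(m,cv2.convexHull(q),255)
    return cv2.resize(m,(560,420),interpolation=cv2.INTER_AREA)/255.
def fit(masks,boxes,p0,sc,ign=None):
    from scipy.optimize import minimize
    def f(p): return sum(np.abs((render(c,boxes,p)-m)*(1 if ign is None else ign[c])).sum()/m.sum() for c,m in masks.items())
    s=np.vstack([p0]+[np.array(p0)+np.eye(len(p0))[i]*sc[i] for i in range(len(p0))])
    o=minimize(f,p0,method='Nelder-Mead',options=dict(initial_simplex=s,xatol=1e-4,fatol=1e-4,maxiter=300)); return o.x,o.fun
HT=[box(-4,4,-30,30,124,171),box(-19,19,-30,30,118,126)]
ST=[box(-65,65,-230,230,0,12),box(-55,55,-249,-209,0,205),box(-23,23,187,207,0,235),box(-23,23,-207,-187,0,172)]
E
python3 - <<'E'
from h import *
a=cv2.imread('pics/s0.png');b=cv2.imread('pics/t0.png')
M={}
for n,im in(('scene',a),('top',b)):
    M[n]=cv2.inRange(cv2.cvtColor(im,cv2.COLOR_BGR2HSV),(6,150,60),(18,255,255))/255.
for n in M: M[n][:150]=0;M[n][240:]=0;M[n][:,:150]=0
for p0 in ([.44,-.157,0],[.44,-.157,.3],[.44,-.157,-.3]): print(fit(M,HT,p0,[.01,.01,.2]))
print(fit(M,HT,[.44,-.157,.1,0],[.01,.01,.2,.01]))
st=np.load('pics/st_top.npy')
T={'top':st.astype(float)}
o=fit(T,ST,[.64,.01,0.05],[.02,.02,.1]);print('stand',o)
for c,im in(('scene',a),('top',b)):
    v=cv2.resize(im,None,fx=2,fy=2)
    for bx in ST+[place(box(-10,10,-200,200,-16,0)@R.from_euler('x',.17).as_matrix().T,[0,0,0,.175])]:
        q=(proj(c,place(bx,o[0]))*2).astype(int)
        for i in range(8):
            for j in (1,2,4):
                if not i&j: cv2.line(v,q[i].tolist(),q[i|j].tolist(),(0,255,0),1)
    cv2.imwrite('pics/o_%s.png'%c,v[340:720,220:880] if c=='scene' else v[100:400,200:860])
    if c=='top': v[st.repeat(2,0).repeat(2,1)]
x=cv2.imread('pics/o_scene.png');y=cv2.imread('pics/o_top.png');w=660
cv2.imwrite('pics/o.png',cv2.resize(np.vstack([x,y]),None,fx=.88,fy=.88))
E
```

```text
(array([ 0.4387175 , -0.16303707, -0.27413237]), np.float64(0.18654915237687075))
(array([ 0.438512  , -0.16286709, -0.29111573]), np.float64(0.18604903909973133))
(array([ 0.43847918, -0.16300592, -0.28238704]), np.float64(0.18658548326369187))
(array([ 0.43812756, -0.163316  , -0.2891193 , -0.00173824]), np.float64(0.16716056495836767))
stand (array([0.63078574, 0.05072118, 0.10435881]), np.float64(0.08524665201393769))
```

View pics/o.png

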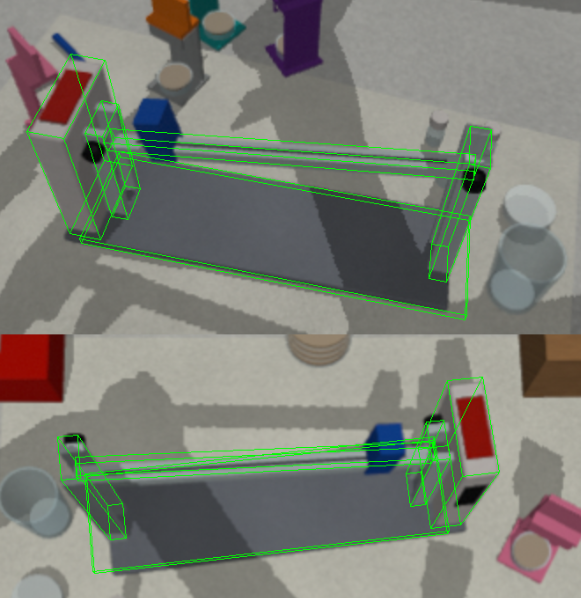

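```bash
python3 - <<'E'
from h import *
pts=[('scene',(364,345),(65,230)),('scene',(147.5,305.8),(65,-230)),('top',(163.6,185),(-65,230)),('top',(364.2,161),(-65,-230))]
W=np.array([atz(c,u,0)[:2] for c,u,_ in pts]);L=np.array([l for *_,l in pts])/1000
print(W.round(4))
from scipy.optimize import least_squares
f=lambda p:(place(np.c_[L,[0]*4],p)[:,:2]-W).ravel()
o=least_squares(f,[.63,.04,.1]);print(o.x,o.fun.reshape(-1,2).round(4))
p0=o.x
a=cv2.imread('pics/s0.png');b=cv2.imread('pics/t0.png')
# colour-based silhouettes of base+housing only, evaluated where boxes are unambiguous
for c,im in(('scene',a),('top',b)):
    v=cv2.resize(im,None,fx=2,fy=2)
    for bx in ST+[place(box(-10,10,-200,200,-16,0)@R.from_euler('x',.17).as_matrix().T,[0,0,0,.175])]:
        q=(proj(c,place(bx,p0))*2).astype(int)
        for i in range(8):
            for j in (1,2,4):
                if not i&j: cv2.line(v,q[i].tolist(),q[i|j].tolist(),(0,255,0),1)
    q=(proj(c,place(HT[0],[.4381,-.163,-.287]))*2).astype(int)
    for i in range(8):
            for j in (1,2,4):
                if not i&j: cv2.line(v,q[i].tolist(),q[i|j].tolist(),(255,0,0),1)
    cv2.imwrite('pics/o_%s.png'%c,v[300:720,220:880] if c=='scene' else v[130:480,200:860])
x=cv2.imread('pics/o_scene.png');y=cv2.imread('pics/o_top.png')
cv2.imwrite('pics/o2.png',cv2.resize(np.vstack([x,y]),None,fx=.77,fy=.77))
E
```

```text
[[ 0.6635  0.2649]
 [ 0.7197 -0.1918]
 [ 0.5437  0.251 ]
 [ 0.595  -0.2078]]
[0.6304992  0.02909407 0.11712807] [[ 0.0046  0.0002]
 [ 0.0023  0.    ]
 [-0.0047 -0.0011]
 [-0.0022  0.0008]]
```

View pics/o2.png

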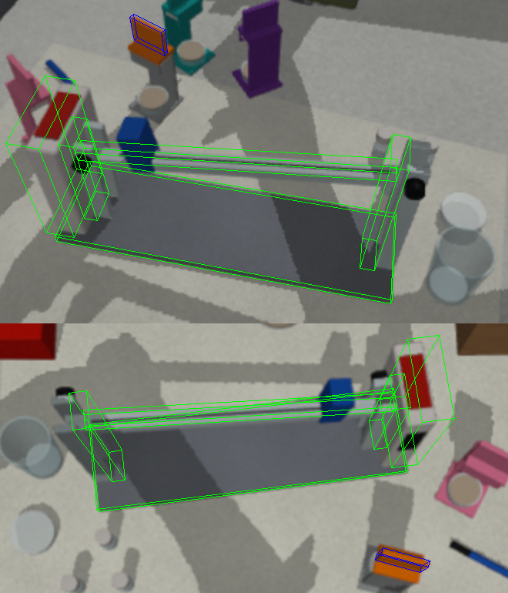

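```bash
sed -i 's/ST=\[box(-65,65,-230,230,0,12)/ST=[box(-65,65,-250,210,0,12)/' h.py; python3 - <<'E'
from h import *
from scipy.optimize import least_squares
pts=[('scene',(364,345),(65,210,0)),('scene',(147.5,305.8),(65,-250,0)),('top',(163.6,185),(-65,210,0)),('top',(364.2,161),(-65,-250,0))]
L=np.array([l for *_,l in pts])/1000
f=lambda p:np.concatenate([proj(c,place(l[None],p))[0]-u for (c,u,_),l in zip(pts,L)])
o=least_squares(f,[.63,.04,.1]);print(o.x,o.fun.round(1))
st=np.load('pics/st_top.npy');p1,e=fit({'top':st.astype(float)},ST,o.x,[.01,.01,.05]);print(p1,e)
p0=p1
a=cv2.imread('pics/s0.png');b=cv2.imread('pics/t0.png')
for c,im in(('scene',a),('top',b)):
    v=cv2.resize(im,None,fx=2.5,fy=2.5,interpolation=cv2.INTER_CUBIC)
    Rl=R.from_euler('x',.17).as_matrix().T
    for bx in ST+[place(k@Rl,[0,0,0,.175]) for k in (box(-10,10,-200,200,-16,0),box(-18,18,-145,-115,0,56))]:
        q=(proj(c,place(bx,p0))*2.5).astype(int)
        for i in range(8):
            for j in (1,2,4):
                if not i&j: cv2.line(v,q[i].tolist(),q[i|j].tolist(),(0,255,0),1)
    cv2.imwrite('pics/o_%s.png'%c,v[475:880,300:1050] if c=='scene' else v[165:490,300:1050])
x=cv2.imread('pics/o_scene.png');y=cv2.imread('pics/o_top.png')
cv2.imwrite('pics/o3.png',cv2.resize(np.vstack([x,y]),None,fx=.82,fy=.82))
E
```

```text
[0.62783304 0.04889579 0.11748138] [-0.2  2.  -0.5  0.8  0.5  2.2 -0.3  1. ]
[0.62996476 0.05083659 0.11015336] 0.06935697270827662
```

View pics/o3.png

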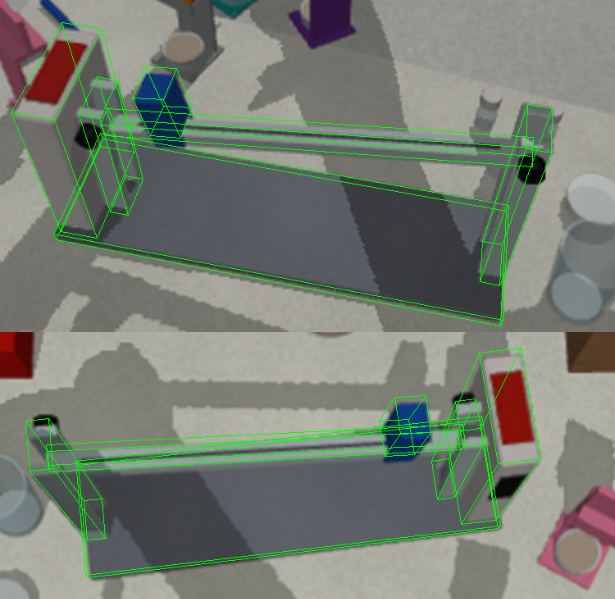

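```bash
cat > plan.py <<'E'
from h import *
def rows(wps,start=None):
    """wps: (pos, Rot, n). prints rounded rows from current pose"""
    s=r.get_state(); p,Q=start or (np.array(s['tool_pos']),R.from_quat(s['eef_rot']))
    T=[];D=[]
    for pos,Qt,n in wps:
        for k in range(n,0,-1):
            t=Q.inv().apply((np.array(pos)-p)/k).round(3); d=np.degrees((Q.inv()*Qt).as_rotvec()/k).round(1)
            T.append(t.tolist());D.append(d.tolist()); p=p+Q.apply(t); Q=Q*R.from_rotvec(np.radians(d))
    print('T',T);print('D',D);print('end',p.round(4),len(T))
def down(a,tilt=0):
    """tool y at world angle a, tool z down; then tilted about tool-y axis"""
    y=np.array([np.cos(a),np.sin(a),0]);z=np.array([0,0,-1.]);x=np.cross(y,z)
    return R.from_rotvec(tilt*y)*R.from_matrix(np.c_[x,y,z])
E
python3 - <<'E'
from plan import *
p=[.630,.0505,.112]
Rl=R.from_euler('x',.17).as_matrix()
for c,f in(('scene','s0'),('top','t0')):
    g=cv2.cvtColor(cv2.imread(f'pics/{f}.png'),cv2.COLOR_BGR2GRAY).astype(np.float32)
    print(c,[-40+4*i for i in range(21)])
    for y in(-.05,0,.05,.1):
        acc=0
        for dy in np.linspace(-.02,.02,15):
            P=np.array([[x/1000,y+dy,0] for x in range(-40,41,4)])@Rl.T
            q=proj(c,place(P,p+[.175])).astype(np.float32)
            acc=acc+cv2.remap(g,q[None,:,0],q[None,:,1],cv2.INTER_LINEAR)[0]
        print(y,(acc/15).round().astype(int).tolist())
rows([((.42,.3,.303),down(.53),7),((.438,-.162,.27),down(-.287),12)])
E
```

```text
scene [-40, -36, -32, -28, -24, -20, -16, -12, -8, -4, 0, 4, 8, 12, 16, 20, 24, 28, 32, 36, 40]
-0.05 [132, 132, 138, 144, 149, 160, 162, 162, 160, 145, 131, 72, 141, 139, 98, 98, 119, 159, 155, 110, 92]
0 [121, 121, 126, 128, 130, 133, 136, 138, 140, 144, 126, 74, 140, 135, 97, 97, 123, 162, 163, 162, 130]
0.05 [114, 114, 114, 115, 116, 116, 116, 117, 123, 145, 126, 77, 144, 135, 97, 97, 105, 114, 114, 114, 114]
0.1 [158, 158, 156, 155, 152, 152, 149, 147, 146, 147, 124, 82, 148, 135, 98, 98, 116, 129, 127, 124, 123]
top [-40, -36, -32, -28, -24, -20, -16, -12, -8, -4, 0, 4, 8, 12, 16, 20, 24, 28, 32, 36, 40]
-0.05 [93, 93, 93, 92, 93, 103, 122, 157, 141, 88, 155, 155, 174, 179, 180, 179, 179, 178, 170, 133, 128]
0 [95, 94, 94, 94, 94, 104, 124, 155, 134, 91, 154, 162, 176, 177, 177, 176, 177, 178, 176, 161, 128]
0.05 [86, 87, 88, 89, 91, 105, 127, 156, 128, 95, 156, 161, 173, 173, 173, 173, 173, 173, 173, 172, 147]
0.1 [66, 66, 66, 66, 67, 100, 128, 158, 127, 101, 159, 145, 127, 129, 131, 133, 135, 135, 134, 135, 133]
T [[-0.049, -0.034, -0.0], [-0.053, -0.028, -0.0], [-0.056, -0.022, -0.0], [-0.058, -0.015, -0.0], [-0.059, -0.009, -0.0], [-0.06, -0.002, -0.0], [-0.06, 0.006, -0.0], [-0.034, -0.018, 0.003], [-0.035, -0.016, 0.003], [-0.036, -0.013, 0.003], [-0.037, -0.011, 0.003], [-0.038, -0.008, 0.003], [-0.038, -0.006, 0.003], [-0.038, -0.003, 0.002], [-0.039, -0.001, 0.003], [-0.038, 0.002, 0.002], [-0.038, 0.004, 0.003], [-0.038, 0.007, 0.002], [-0.038, 0.01, 0.003]]
D [[0.0, -0.0, 6.7], [0.0, -0.0, 6.7], [0.0, -0.0, 6.7], [0.0, -0.0, 6.7], [0.0, -0.0, 6.7], [0.0, -0.0, 6.7], [0.0, -0.0, 6.7], [-0.0, -0.0, 3.9], [-0.0, -0.0, 3.9], [-0.0, -0.0, 3.9], [-0.0, -0.0, 3.9], [-0.0, -0.0, 3.9], [-0.0, -0.0, 3.9], [-0.0, -0.0, 3.9], [-0.0, -0.0, 3.9], [-0.0, -0.0, 3.9], [-0.0, -0.0, 3.9], [-0.0, -0.0, 3.9], [-0.0, -0.0, 3.9]]
end [ 0.4379 -0.1622  0.2697] 19
```

Request:
play_rows:
  translation:
    - [-0.049, -0.034, 0]
    - [-0.053, -0.028, 0]
    - [-0.056, -0.022, 0]
    - [-0.058, -0.015, 0]
    - [-0.059, -0.009, 0]
    - [-0.06, -0.002, 0]
    - [-0.06, 0.006, 0]
    - [-0.034, -0.018, 0.003]
    - [-0.035, -0.016, 0.003]
    - [-0.036, -0.013, 0.003]
    - [-0.037, -0.011, 0.003]
    - [-0.038, -0.008, 0.003]
    - [-0.038, -0.006, 0.003]
    - [-0.038, -0.003, 0.002]
    - [-0.039, -0.001, 0.003]
    - [-0.038, 0.002, 0.002]
    - [-0.038, 0.004, 0.003]
    - [-0.038, 0.007, 0.002]
    - [-0.038, 0.01, 0.003]
    - [0, 0, 0]
  delta_rot:
    - [0, 0, 6.7]
    - [0, 0, 6.7]
    - [0, 0, 6.7]
    - [0, 0, 6.7]
    - [0, 0, 6.7]
    - [0, 0, 6.7]
    - [0, 0, 6.7]
    - [0, 0, 3.9]
    - [0, 0, 3.9]
    - [0, 0, 3.9]
    - [0, 0, 3.9]
    - [0, 0, 3.9]
    - [0, 0, 3.9]
    - [0, 0, 3.9]
    - [0, 0, 3.9]
    - [0, 0, 3.9]
    - [0, 0, 3.9]
    - [0, 0, 3.9]
    - [0, 0, 3.9]
    - [0, 0, 0]
  grip: [0, 0, 0, 0, 0, 0, 0, 0, 0, 0, 0, 0, 0, 0, 0, 0, 0, 0, 0, 0]
  squeeze: 20

```text
clock: 3.55
tool_pos: [0.4378, -0.1654, 0.2698]
eef_rot: [0.803, 0.597, -0.0, 0.001]
contact_force: [0.4, 1.1, -0.7]
opening: 0.496
finger_force: 0.0
```

Request:
play_rows:
  translation:
    - [0, 0, 0.012]
    - [0, 0, 0.012]
    - [0, 0, 0.012]
    - [0, 0, 0.012]
    - [0, 0, 0.012]
    - [0, 0, 0.011]
    - [0, 0, 0]
    - [0, 0, 0]
    - [0, 0, 0]
    - [0, 0, 0]
    - [0, 0, 0]
  delta_rot:
    - [0, 0, 0]
    - [0, 0, 0]
    - [0, 0, 0]
    - [0, 0, 0]
    - [0, 0, 0]
    - [0, 0, 0]
    - [0, 0, 0]
    - [0, 0, 0]
    - [0, 0, 0]
    - [0, 0, 0]
    - [0, 0, 0]
  grip: [0, 0, 0, 0, 0, 0, 0, -1, -1, -1, -1]
  squeeze: 20

```text
clock: 4.92
tool_pos: [0.4381, -0.1623, 0.1989]
eef_rot: [0.801, 0.599, 0.0, 0.0]
contact_force: [-0.7, -0.1, -2.0]
opening: 0.088
finger_force: 20.0
```

```bash
cat >> plan.py <<'E'
SP=[.628,.0505,.115]
def tcp(sx,sy,sz,tilt=.17):
    P=np.array([sx,sy-.094*np.sin(tilt),0]); w=place(P[None],SP)[0]; w[2]=sz+.094*np.cos(tilt); return w
E
python3 - <<'E'
from plan import *
a=tcp(-.09,.08,.216);print(a)
s=r.get_state();Q=R.from_quat(s['eef_rot']);p=np.array(s['tool_pos']);u=p+[0,0,.11]
rows([(u,Q,5),(a,down(.115,.17),13)])
E
```

```text
[0.53123957 0.10384628 0.30864497]
T [[0.0, 0.0, -0.022], [0.0, 0.0, -0.022], [0.0, 0.0, -0.022], [0.0, 0.0, -0.022], [0.0, 0.0, -0.022], [0.022, 0.001, 0.0], [0.022, 0.002, 0.0], [0.021, 0.002, 0.001], [0.021, 0.003, 0.001], [0.021, 0.004, 0.001], [0.021, 0.004, 0.001], [0.021, 0.005, 0.002], [0.021, 0.006, 0.002], [0.021, 0.007, 0.002], [0.02, 0.007, 0.002], [0.02, 0.008, 0.003], [0.02, 0.008, 0.003], [0.02, 0.009, 0.003]]
D [[0.0, 0.0, 0.0], [0.0, 0.0, 0.0], [0.0, 0.0, 0.0], [0.0, 0.0, 0.0], [0.0, 0.0, 0.0], [0.2, 0.7, -1.8], [0.1, 0.7, -1.8], [0.2, 0.7, -1.8], [0.1, 0.8, -1.8], [0.2, 0.7, -1.7], [0.1, 0.8, -1.8], [0.2, 0.7, -1.7], [0.1, 0.8, -1.8], [0.2, 0.7, -1.7], [0.1, 0.8, -1.8], [0.2, 0.7, -1.7], [0.1, 0.8, -1.8], [0.2, 0.7, -1.7]]
end [0.5314 0.1038 0.3083] 18
```

Request:
play_rows:
  translation:
    - [0, 0, -0.022]
    - [0, 0, -0.022]
    - [0, 0, -0.022]
    - [0, 0, -0.022]
    - [0, 0, -0.022]
    - [0.022, 0.001, 0.0]
    - [0.022, 0.002, 0.0]
    - [0.021, 0.002, 0.001]
    - [0.021, 0.003, 0.001]
    - [0.021, 0.004, 0.001]
    - [0.021, 0.004, 0.001]
    - [0.021, 0.005, 0.002]
    - [0.021, 0.006, 0.002]
    - [0.021, 0.007, 0.002]
    - [0.02, 0.007, 0.002]
    - [0.02, 0.008, 0.003]
    - [0.02, 0.008, 0.003]
    - [0.02, 0.009, 0.003]
    - [0, 0, 0]
  delta_rot:
    - [0, 0, 0]
    - [0, 0, 0]
    - [0, 0, 0]
    - [0, 0, 0]
    - [0, 0, 0]
    - [0.2, 0.7, -1.8]
    - [0.1, 0.7, -1.8]
    - [0.2, 0.7, -1.8]
    - [0.1, 0.8, -1.8]
    - [0.2, 0.7, -1.7]
    - [0.1, 0.8, -1.8]
    - [0.2, 0.7, -1.7]
    - [0.1, 0.8, -1.8]
    - [0.2, 0.7, -1.7]
    - [0.1, 0.8, -1.8]
    - [0.2, 0.7, -1.7]
    - [0.1, 0.8, -1.8]
    - [0.2, 0.7, -1.7]
    - [0, 0, 0]
  grip: [-1, -1, -1, -1, -1, -1, -1, -1, -1, -1, -1, -1, -1, -1, -1, -1, -1, -1, -1]

```text
clock: 7.3
tool_pos: [0.5317, 0.1061, 0.308]
eef_rot: [0.662, 0.745, 0.057, -0.064]
contact_force: [-0.8, -1.2, -2.3]
opening: 0.085
finger_force: 20.0
```

```bash
python3 - <<'E'
from plan import *
s=r.get_state();print(s['contact_force'],s['opening'],(R.from_quat(s['eef_rot'])*down(.115,.17).inv()).as_rotvec())
a=snap('scene','s1.png');b=snap('top','t1.png')
x=cv2.resize(a[150:350,150:420],None,fx=2,fy=2);y=cv2.resize(b[80:280,120:390],None,fx=2,fy=2)
cv2.imwrite('pics/c2.png',cv2.resize(np.hstack([x,y]),None,fx=.74,fy=.74))
M={n:cv2.inRange(cv2.cvtColor(im,cv2.COLOR_BGR2HSV),(6,150,60),(18,255,255)).sum()/255 for n,im in(('s',a),('t',b))};print(M)
rows([(tcp(-.045,.08,.216),down(.115,.17),2),(tcp(0,.08,.216),down(.115,.17),3)])
E
```

```text
[-0.82500317 -1.21882085 -2.30082238] 0.08524471266540976 [0.00153503 0.00087484 0.00285349]
{'s': np.float64(226.0), 't': np.float64(0.0)}
T [[0.0, 0.023, -0.0], [0.001, 0.022, -0.001], [-0.0, 0.015, 0.0], [-0.0, 0.015, 0.0], [-0.0, 0.015, 0.0]]
D [[-0.1, 0.0, -0.0], [-0.0, 0.0, -0.1], [-0.0, 0.0, 0.0], [-0.0, 0.0, 0.0], [-0.0, 0.0, 0.0]]
end [0.6204 0.1145 0.309 ] 5
```

View pics/c2.png

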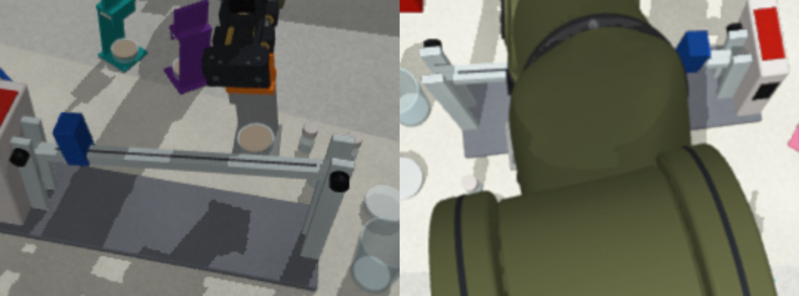

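The hanger is held on the robot side of the rail, tilted to match it: orange plate at crop (252,80), dish at (255,138), rail upper post at (335,160). Moving it over the rail.

Request:
play_rows:
  translation:
    - [0, 0.023, 0]
    - [0.001, 0.022, -0.001]
    - [0, 0.015, 0]
    - [0, 0.015, 0]
    - [0, 0.015, 0]
    - [0, 0, 0]
    - [0, 0, 0]
  delta_rot:
    - [-0.1, 0, 0]
    - [0, 0, -0.1]
    - [0, 0, 0]
    - [0, 0, 0]
    - [0, 0, 0]
    - [0, 0, 0]
    - [0, 0, 0]
  grip: [-1, -1, -1, -1, -1, -1, -1]

```text
clock: 8.28
tool_pos: [0.6197, 0.1142, 0.309]
eef_rot: [0.663, 0.744, 0.056, -0.064]
contact_force: [0.0, 0.1, -2.7]
opening: 0.09
finger_force: 20.0
```

```bash
python3 - <<'E'
from plan import *
s=r.get_state();print(s['clock'],s['contact_force'],s['tool_pos'],tcp(0,.08,.216))
a=snap('scene','s2.png')
x=cv2.resize(a[150:300,250:400],None,fx=4,fy=4,interpolation=cv2.INTER_CUBIC);cv2.imwrite('pics/c3.png',x)
E
```

```text
8.275 [ 0.04573263  0.06380353 -2.68360079] [0.61972861 0.11416975 0.30895041] [0.6206451  0.11417349 0.30864497]
```

View pics/c3.png

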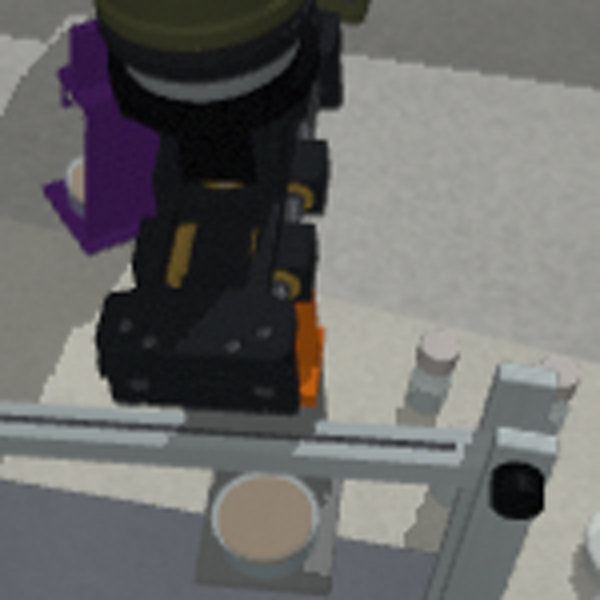

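Request:
play_rows:
  translation:
    - [-0.001, 0, 0.005]
    - [-0.001, 0, 0.005]
    - [-0.001, 0, 0.005]
    - [-0.001, 0, 0.005]
    - [0, 0, 0]
    - [0, 0, 0]
  delta_rot:
    - [0, 0, 0]
    - [0, 0, 0]
    - [0, 0, 0]
    - [0, 0, 0]
    - [0, 0, 0]
    - [0, 0, 0]
  grip: [-1, -1, -1, -1, -1, -1]
  squeeze: 12

```text
clock: 9.07
tool_pos: [0.6208, 0.1145, 0.2889]
eef_rot: [0.663, 0.744, 0.057, -0.063]
contact_force: [0.3, 0.5, -3.3]
opening: 0.088
finger_force: 12.0
```

Request:
play_rows:
  translation:
    - [0, 0, 0.002]
    - [-0.001, 0, 0.002]
    - [0, 0, 0.002]
    - [0, 0, 0]
  delta_rot:
    - [0, 0, 0]
    - [0, 0, 0]
    - [0, 0, 0]
    - [0, 0, 0]
  grip: [-1, -1, -1, -1]

```text
clock: 9.57
tool_pos: [0.6206, 0.1145, 0.2825]
eef_rot: [0.663, 0.744, 0.057, -0.063]
contact_force: [-0.1, 0.5, -2.8]
opening: 0.087
finger_force: 12.0
```

Request:
play_rows:
  translation:
    - [0, 0, 0.002]
    - [-0.001, 0, 0.002]
    - [0, 0, 0.001]
    - [0, 0, 0]
  delta_rot:
    - [0, 0, 0]
    - [0, 0, 0]
    - [0, 0, 0]
    - [0, 0, 0]
  grip: [-1, -1, -1, -1]

```text
clock: 10.07
tool_pos: [0.6207, 0.1143, 0.2776]
eef_rot: [0.663, 0.744, 0.057, -0.063]
contact_force: [0.7, -0.1, -2.8]
opening: 0.091
finger_force: 12.0
```

Request:
play_rows:
  translation:
    - [0, 0, 0.001]
    - [0, 0, 0.001]
    - [0, 0, 0.001]
    - [0, 0, 0]
  delta_rot:
    - [0, 0, 0]
    - [0, 0, 0]
    - [0, 0, 0]
    - [0, 0, 0]
  grip: [-1, -1, -1, -1]

```text
clock: 10.58
tool_pos: [0.6207, 0.1148, 0.2749]
eef_rot: [0.663, 0.744, 0.057, -0.063]
contact_force: [0.7, 0.4, -1.2]
opening: 0.093
finger_force: 12.0
```

Request:
play_rows:
  translation:
    - [0, 0, 0.001]
    - [0, 0, 0]
    - [0, 0, 0]
  delta_rot:
    - [0, 0, 0]
    - [0, 0, 0]
    - [0, 0, 0]
  grip: [-1, -1, -1]

```text
clock: 10.95
tool_pos: [0.6208, 0.1148, 0.2747]
eef_rot: [0.663, 0.744, 0.057, -0.063]
contact_force: [-1.6, -1.2, 5.3]
opening: 0.089
finger_force: 12.0
```

Request:
play_rows:
  translation:
    - [0, 0, 0]
    - [0, 0, 0]
    - [0, 0, 0]
    - [0, 0, 0]
    - [0, 0, 0]
    - [0, 0, 0]
    - [0, 0, 0]
    - [0, 0, 0]
    - [0, 0, 0]
    - [0, 0, 0]
    - [0, 0, 0]
    - [0, 0, 0]
    - [0, 0, 0]
    - [0, 0, 0]
    - [0, 0, 0]
    - [0, 0, 0]
  delta_rot:
    - [0, 0, 0]
    - [0, 0, 0]
    - [0, 0, 0]
    - [0, 0, 0]
    - [0, 0, 0]
    - [0, 0, 0]
    - [0, 0, 0]
    - [0, 0, 0]
    - [0, 0, 0]
    - [0, 0, 0]
    - [0, 0, 0]
    - [0, 0, 0]
    - [0, 0, 0]
    - [0, 0, 0]
    - [0, 0, 0]
    - [0, 0, 0]
  grip: [0, 0, 0, 0, 0, 0, 0, 0, 0, 0, 0, 0, 0, 0, 0, 0]

```text
clock: 12.95
tool_pos: [0.6206, 0.115, 0.2737]
eef_rot: [0.663, 0.744, 0.057, -0.063]
contact_force: [0.8, -0.1, -0.1]
opening: 0.506
finger_force: 0.0
```

```bash
cat > meas.py <<'E'
from plan import *
import sys
tag=sys.argv[1]
a=snap('scene','s%s.png'%tag)
m=cv2.inRange(cv2.cvtColor(a,cv2.COLOR_BGR2HSV),(6,150,60),(18,255,255));m[:150]=0;m[320:]=0;m[:,:150]=0;m[:,400:]=0
bl=cv2.inRange(cv2.cvtColor(a,cv2.COLOR_BGR2HSV),(105,150,40),(125,255,255));bl[:215]=0;bl[320:]=0
for n,k in(('orange',m),('blue',bl)):
    c,l,st,ce=cv2.connectedComponentsWithStats(k);print(n,[(st[i].tolist(),ce[i].round(1).tolist()) for i in range(1,c) if st[i,4]>25])
s=r.get_state();print(s['clock'],s['tool_pos'],s['contact_force'])
E
python3 meas.py 3; python3 -c "
import cv2;a=cv2.imread('pics/s3.png');cv2.imwrite('pics/c4.png',cv2.resize(a[150:350,130:400],None,fx=2.5,fy=2.5))"
```

```text
orange [([205, 229, 40, 29, 893], [224.7, 243.0])]
blue [([186, 226, 24, 36, 626], [198.1, 243.2])]
13.0 [0.62065103 0.11498234 0.27371318] [0.23507716 0.74810667 0.89806097]
```

View pics/c4.png

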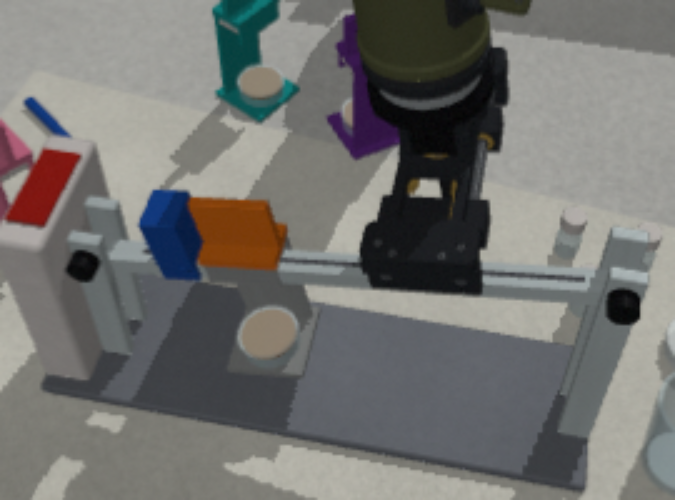

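The hanger rolled down and rests against the block: crop orange (238,230), blue block (172,235), dish upright at (268,330). Now I locate it along the rail for the push.

```bash
cat > along.py <<'E'
from plan import *
import sys
from scipy.optimize import minimize_scalar
Rl=R.from_euler('x',.17).as_matrix()
def onrail(b,s): return place((b-[0,0,.105]+[0,s,0])@Rl.T,[0,0,0,.1684])
def run(f):
    a=cv2.imread(f); m=cv2.inRange(cv2.cvtColor(a,cv2.COLOR_BGR2HSV),(6,150,60),(18,255,255))/255.;m[:200]=0;m[320:]=0;m[:,:150]=0;m[:,400:]=0
    g=lambda s:np.abs(render('scene',[onrail(b,s) for b in HT],SP)-m).sum()/m.sum()
    S=np.arange(-.13,-.05,.001);E=[g(s) for s in S];i=np.argmin(E);print('hanger s',S[i],E[i])
    s=r.get_state();t=R.from_euler('z',-SP[2]).apply(np.array(s['tool_pos'])-[SP[0],SP[1],.1684])
    t=Rl.T@t;print('tcp in rail frame',t.round(4),'gap to contact',t[1]-(S[i]+.039))
run(sys.argv[1])
E
python3 along.py pics/s3.png
```

```text
hanger s -0.07899999999999996 0.08554113694750017
tcp in rail frame [0.0001 0.0818 0.0928] gap to contact 0.12178128026401283
```

Request:
play_rows:
  translation:
    - [0, 0, 0]
    - [0, 0, 0]
    - [0, 0, 0]
    - [0, 0, 0]
    - [0, 0, 0]
  delta_rot:
    - [0, 0, 0]
    - [0, 0, 0]
    - [0, 0, 0]
    - [0, 0, 0]
    - [0, 0, 0]
  grip: [-1, -1, -1, -1, -1]
  squeeze: 10

```text
clock: 13.62
tool_pos: [0.6206, 0.115, 0.2737]
eef_rot: [0.663, 0.744, 0.057, -0.063]
contact_force: [-0.3, 1.1, -0.2]
opening: 0.008
finger_force: 0.0
```

Request:
play_rows:
  translation:
    - [-0.015, 0, 0]
    - [-0.015, 0, 0]
    - [-0.015, 0, 0]
    - [-0.015, 0, 0]
    - [-0.015, 0, 0]
    - [-0.015, 0, 0]
    - [-0.015, 0, 0]
    - [0, 0, 0]
    - [0, 0, 0]
  delta_rot:
    - [0, 0, 0]
    - [0, 0, 0]
    - [0, 0, 0]
    - [0, 0, 0]
    - [0, 0, 0]
    - [0, 0, 0]
    - [0, 0, 0]
    - [0, 0, 0]
    - [0, 0, 0]
  grip: [-1, -1, -1, -1, -1, -1, -1, -1, -1]

```text
clock: 14.75
tool_pos: [0.6326, 0.0129, 0.256]
eef_rot: [0.662, 0.744, 0.057, -0.064]
contact_force: [-0.5, 0.6, 0.2]
opening: 0.006
finger_force: 0.0
```

```bash
python3 meas.py 4; python3 along.py pics/s4.png; python3 -c "
import cv2;a=cv2.imread('pics/s4.png');cv2.imwrite('pics/c5.png',cv2.resize(a[180:300,150:310],None,fx=4,fy=4))"
```

```text
orange [([201, 229, 19, 17, 156], [208.9, 233.8])]
blue [([186, 226, 23, 36, 507], [196.6, 243.8])]
14.8 [0.63258903 0.01325426 0.25606989] [-0.55104539 -0.12938128  1.07683283]
hanger s -0.10999999999999999 4.080810028929604
tcp in rail frame [ 0.0003 -0.0222  0.0928] gap to contact 0.04884684967319288
```

View pics/c5.png

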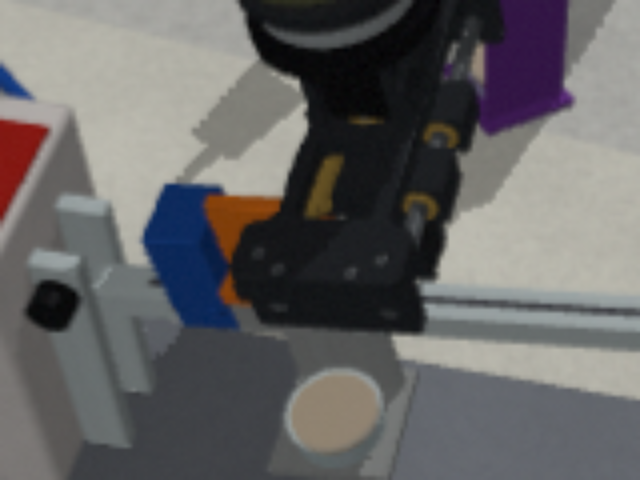

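The gripper hides most of the hanger, but it still sits against the block (orange at crop (240,230)), with no contact felt yet. I'll continue in small steps.

Request:
play_rows:
  translation:
    - [-0.004, 0, 0]
    - [-0.004, 0, 0]
    - [-0.003, 0, 0]
    - [-0.002, 0, 0]
    - [-0.002, 0, 0]
    - [0, 0, 0]
  delta_rot:
    - [0, 0, 0]
    - [0, 0, 0]
    - [0, 0, 0]
    - [0, 0, 0]
    - [0, 0, 0]
    - [0, 0, 0]
  grip: [-1, -1, -1, -1, -1, -1]

```text
clock: 15.55
tool_pos: [0.6343, -0.0027, 0.2534]
eef_rot: [0.663, 0.744, 0.057, -0.063]
contact_force: [-0.4, -0.7, 0.3]
opening: 0.004
finger_force: 0.0
```

Request:
play_rows:
  translation:
    - [-0.002, 0, 0]
    - [-0.002, 0, 0]
    - [-0.002, 0, 0]
    - [0, 0, 0]
  delta_rot:
    - [0, 0, 0]
    - [0, 0, 0]
    - [0, 0, 0]
    - [0, 0, 0]
  grip: [-1, -1, -1, -1]

```text
clock: 16.05
tool_pos: [0.635, -0.0087, 0.2523]
eef_rot: [0.663, 0.744, 0.057, -0.063]
contact_force: [-0.7, -0.0, -0.5]
opening: 0.009
finger_force: 0.0
```

Request:
play_rows:
  translation:
    - [-0.002, 0, 0]
    - [-0.002, 0, 0]
    - [-0.002, 0, 0]
    - [0, 0, 0]
  delta_rot:
    - [0, 0, 0]
    - [0, 0, 0]
    - [0, 0, 0]
    - [0, 0, 0]
  grip: [-1, -1, -1, -1]

```text
clock: 16.55
tool_pos: [0.6356, -0.0132, 0.2515]
eef_rot: [0.662, 0.744, 0.057, -0.064]
contact_force: [-0.6, 3.7, 1.8]
opening: 0.005
finger_force: 1.8
```

```bash
python3 meas.py 5; python3 along.py pics/s5.png|tail -1
```

```text
orange []
blue [([185, 226, 24, 36, 248], [193.5, 240.8])]
16.6 [ 0.63561601 -0.01326021  0.25154883] [-1.28949721  3.22970331  1.5263706 ]
tcp in rail frame [ 0.0002 -0.0492  0.0928] gap to contact 0.04177998772881934
```

Request:
play_rows:
  translation:
    - [-0.002, 0, 0]
    - [-0.002, 0, 0]
    - [-0.002, 0, 0]
    - [-0.002, 0, 0]
    - [-0.002, 0, 0]
    - [0, 0, 0]
  delta_rot:
    - [0, 0, 0]
    - [0, 0, 0]
    - [0, 0, 0]
    - [0, 0, 0]
    - [0, 0, 0]
    - [0, 0, 0]
  grip: [-1, -1, -1, -1, -1, -1]

```text
clock: 17.35
tool_pos: [0.6369, -0.0246, 0.2496]
eef_rot: [0.663, 0.744, 0.057, -0.063]
contact_force: [-0.8, 2.7, 0.6]
opening: 0.007
finger_force: 1.3
```

Request:
play_rows:
  translation:
    - [-0.001, 0, 0]
    - [-0.001, 0, 0]
    - [-0.001, 0, 0]
    - [-0.001, 0, 0]
    - [0, 0, 0]
  delta_rot:
    - [0, 0, 0]
    - [0, 0, 0]
    - [0, 0, 0]
    - [0, 0, 0]
    - [0, 0, 0]
  grip: [-1, -1, -1, -1, -1]

```text
clock: 17.98
tool_pos: [0.6373, -0.0281, 0.249]
eef_rot: [0.663, 0.744, 0.057, -0.063]
contact_force: [-1.3, 3.2, 1.3]
opening: 0.012
finger_force: 1.6
```

Request:
play_rows:
  translation:
    - [-0.001, 0, 0]
    - [-0.001, 0, 0]
    - [-0.001, 0, 0]
    - [0, 0, 0]
  delta_rot:
    - [0, 0, 0]
    - [0, 0, 0]
    - [0, 0, 0]
    - [0, 0, 0]
  grip: [-1, -1, -1, -1]

```text
clock: 18.48
tool_pos: [0.6377, -0.0311, 0.2484]
eef_rot: [0.663, 0.744, 0.057, -0.063]
contact_force: [0.1, 3.0, 1.7]
opening: 0.006
finger_force: 1.6
```

Request:
play_rows:
  translation:
    - [-0.001, 0, 0]
    - [-0.001, 0, 0]
    - [0, 0, 0]
  delta_rot:
    - [0, 0, 0]
    - [0, 0, 0]
    - [0, 0, 0]
  grip: [-1, -1, -1]

```text
clock: 18.85
tool_pos: [0.6377, -0.0315, 0.2484]
eef_rot: [0.662, 0.744, 0.057, -0.064]
contact_force: [-1.4, 4.6, 3.2]
opening: 0.005
finger_force: 3.0
```

Request:
play_rows:
  translation:
    - [-0.001, 0, 0]
    - [-0.001, 0, 0]
    - [0, 0, 0]
  delta_rot:
    - [0, 0, 0]
    - [0, 0, 0]
    - [0, 0, 0]
  grip: [-1, -1, -1]

```text
clock: 19.23
tool_pos: [0.6378, -0.0317, 0.2483]
eef_rot: [0.662, 0.745, 0.058, -0.065]
contact_force: [-2.8, 8.2, 5.4]
opening: 0.004
finger_force: 4.6
```

Request:
play_rows:
  translation:
    - [0.004, 0, 0]
    - [0.01, 0, 0]
    - [0.015, 0, 0]
    - [0.03, 0, 0]
    - [0.03, 0, 0]
    - [0.03, 0, -0.02]
    - [0.03, 0, -0.03]
    - [0, 0, -0.03]
    - [0, 0, 0]
    - [0, 0, 0]
    - [0, 0, 0]
  delta_rot:
    - [0, 0, 0]
    - [0, 0, 0]
    - [0, 0, 0]
    - [0, 0, 0]
    - [0, 0, 0]
    - [0, 0, 0]
    - [0, 0, 0]
    - [0, 0, 0]
    - [0, 0, 0]
    - [0, 0, 0]
    - [0, 0, 0]
  grip: [-1, -1, -1, -1, -1, -1, -1, -1, -1, -1, -1]

```text
clock: 20.6
tool_pos: [0.6219, 0.0975, 0.3505]
eef_rot: [0.663, 0.744, 0.056, -0.064]
contact_force: [-0.1, -0.0, 0.4]
opening: 0.01
finger_force: 0.0
```

```bash
python3 meas.py 6; python3 along.py pics/s6.png; python3 - <<'E'
import cv2;a=cv2.imread('pics/s6.png');cv2.imwrite('pics/c6.png',cv2.resize(a[190:320,140:310],None,fx=4,fy=4))
E
```

```text
orange [([191, 228, 40, 29, 873], [210.8, 242.3])]
blue [([176, 226, 24, 35, 500], [186.8, 243.1])]
20.65 [0.62206662 0.09749649 0.35056967] [-0.39356655  0.41241348  0.16682907]
hanger s -0.10699999999999998 0.0925858545021674
tcp in rail frame [-0.0005  0.0775  0.1715] gap to contact 0.14550398901894052
```

View pics/c6.png

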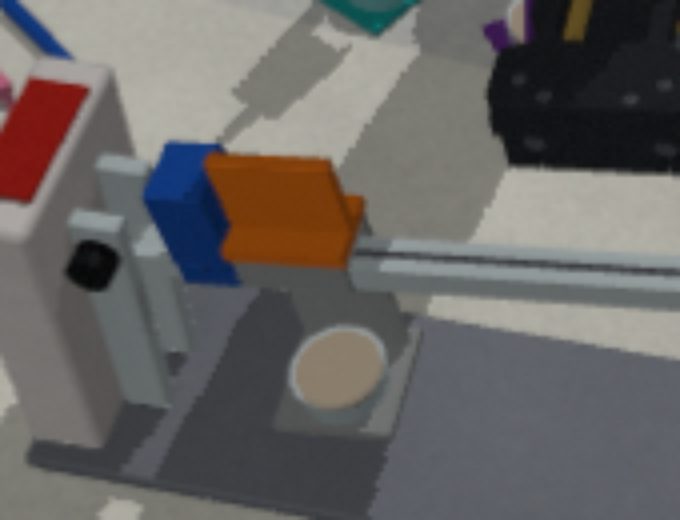

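The hanger hangs upright against the block: crop orange (285,210), blue (190,215), dish (337,370). It travelled with the block until a firm stop: 10 N, with no more movement. The gripper is clear, so I'm handing in.

```bash
python3 meas.py 7; python3 -c "
from plant import r
print(r.finish_job())"
```

```text
orange [([191, 228, 40, 29, 874], [210.7, 242.3])]
blue [([176, 226, 24, 35, 499], [186.8, 243.1])]
20.7 [0.62220391 0.09749612 0.35076322] [ 0.53415453 -0.10644936 -0.83983886]
the job is handed in; nothing more can be done
None
```

The hanger was hung on the upper rail, rolled down by itself to the blue block and was pressed downhill to a hard stop at about 10 N; it was left there untouched and the job is handed in, with no verdict returned.

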